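Roll the cap strips home on a well plate and lock the hold-down bar

ROBOT

A 7-joint arm with a two-finger parallel gripper is mounted at the origin on a cart in front of the work surface, level with it; the furniture and walls round the work are solid. World frame = base frame: x ahead of the robot, y to its left, z up, the work surface at z = 0. Lengths are in m, angles in rad, forces in N, time in s.
With the tool pointing down it reaches from about 0.4 to 0.875 m from the base axis. Payload 19.3 kg.
Tool frame: the origin (TCP) lies at the very end of the fingers, on their centre line; the grasp point (between the pads) lies 19 mm behind it; z points along the fingers, y is the line along which they close (so a half turn about z gives the same grasp; the last joint's range is limited). The gripper opens to 85 mm and grips with 20 to 120 N. Pads are 22 mm wide; open, the fingers measure 114 mm over their backs; the gripper's body (76 mm by 85 mm) begins 54 mm behind the grasp point. The pads swing forward as they close: fully open they stand 13 mm farther back than shut.
Start: joints at [1.12, 0.521, -0.036, 1.599, 0.021, 1.021, -0.113], TCP at [0.232, -0.58, 0.231] pointing down, gripper open.
Joint ranges: [-2.91, 2.91], [-0.3, 2.13], [-1.5, 1.42], [0.17, 2.43], [-1.26, 4.41], [0.16, 1.93], [-2.52, 2.52]. Speed limits (rad/s): [1.89, 1.89, 2.39, 2.39, 3.01, 3.01, 3.01].

INTERFACE

Orientations are given as [roll, pitch, yaw] about the fixed x, y, z axes, in that order (R = Rz(yaw) Ry(pitch) Rx(roll)).
In Python, from workcell import monitor, optics, job_done gives the robot as it stands.
- The arm moves only by the shell command python3 -m handwheel 'ROWS' [FORCE]. ROWS is JSON, a list of rows, each an object of numbers: "dx", "dy", "dz": the shift along the tool's x, y, z in cm; "wx", "wy", "wz": the turn, a rotation vector about the tool's x, y, z in rad; "claw": the opening in per cent of the stroke, from 0 (shut) to 100 (fully open). A call has 1 to 8 rows; each row shifts and turns the commanded pose from where the row before left it, along the tool's axes as they then stand; what a row does not reach is not made up. A row lasts 1/8 s, in which the tool goes at most 62.5 mm and 10.7 degrees, less where a joint would pass 70% of its speed; a pose out of reach is approached as far as the arm can. A call with a gripper value outside its range is refused whole. The fingers move at their own pace and stop on an object; FORCE is the grip in N (left out, the last holds). Time passes only in rows, so rows that do not move let the fingers close. It gives the time, the measured TCP pose, the force, the opening and the grip force at its end, in the units of the state.
- monitor.observe(): the state, without advancing time (a new reading comes with each control period).
- optics.grab_frame(name): name is "scene" or "side" or "wrist"; returns a dict with "frame" (480x640x3 uint8, blue, green, red), "fovy" (degrees; the focal length in pixels is half the picture's height over the tangent of half this angle, whatever the lens; pixels are square), "cx", "cy" (the principal point, pixels), "R" (3x3) and "t" (3): a world point X has camera coordinates R X + t. Camera axes: x right, y down, z forward; pixel columns grow to the right and rows downward; lengths in m; the calibration is good to about 2 mm. A picture is of the moment at which its call begins. There is no depth.
- job_done(): hands the job in; it is judged then, once.
Trained networks look in the newest picture that a camera, given by its name, has taken for a name from the list of things; names that differ only in an ending like _2 or _b are one class to them, and where a whole thing is asked for, a point or a joint stands for the part that bears it (a point fixed in the world has none). Each returns a list of dicts, best first, with "p" (0 to 1); they miss things now and then, are a little off and sometimes report something else, mostly with a low value. They report only what shows in the picture. A call takes as long as a camera call. They do not tell look-alikes from the thing itself.
- optics.masks_of(name, camera): "region" (480x640 bool, what is visible of it) and "rect" ([left, top, width, height] in pixels, round what is visible of it).
The state is a dict: "clock": time; "qpos": joint angles; "qd": joint speeds; "joint_efforts": joint torques, N m; "position": TCP position; "tool_rot": TCP orientation; "force": force on the tool from outside, world axes, zero at the start; "moment": the same for the moment, N m; "grip_width": finger opening in m; "finger_force": force on a finger pad.
Only numpy, scipy, OpenCV 4.12 (cv2) and the standard library are available. Lean on these libraries where they do the work, as an engineer would, in place of code of your own. Each camera call takes 0.05 s, during which the arm holds its last target. There are 200 camera calls.

TASK

Draw the capping roller out of its clear dust cover by its handle, leave it standing on the bench and let go, then take it again by the palm grip above the drum. Roll it over the white well plate with firm, steady pressure, without crushing the plate, until all twelve cap strips are fully home; press the caps with the roller only, not with the fingers. Stand the roller back on the bench clear of the plate, then swing the hold-down bar over the plate and press its end down until it snaps under the catch; leave the other things on the bench alone.

Things in the scene. Friction and masses are not known exactly. Their poses are not given: they have to be found in the camera images.
- roller: capping roller, 160 mm long, 103 wide, 74 high, about 0.5 kg. Origin on its underside straight below the drum's axle (bench level while it stands); x forward, away from the handle, y along the axle, z up. Black rubber drum, 36 mm diameter, 92 long, turns freely in an aluminium fork; a wire stand under the handle (feet at x = -130, y = +-22) keeps it level
- palm_grip (a point): middle of the roller's palm grip, 64 mm above the underside, straight above the axle; axes as the roller's. A black block, 26 mm in x, 62 in y, from 47 to 74 mm above the underside; grip it across its 26 mm (jaws closing along x). It stands on an aluminium cross-piece 22 mm wide in x, top at 47
- handle (a point): point on the axis of the roller's black round handle, 95 mm behind the axle and 26 mm above the underside; axes as the roller's. The handle is 20 to 25 mm thick and runs along x from 48 to 142 mm behind the axle
- cover: fixed clear hood, 72 mm in x, 126 in y, 88 high, feet out to y = +-76; drum and palm grip stand in it at the start. Open only at its front (-x), where the handle sticks out. Origin at bench level inside; front edge at x = -32, inner back at x = 36 mm; z up. A 0.5 m tall instrument stands beside it on its -y side, nearest corner at world x = 0.60, y = -0.12: pass it on the robot's side
- holder: fixed aluminium holder, base 156 mm in x, 112 in y, 10 high, with a white 96-well plate (128 x 85 mm). Origin at bench level under the plate's middle; x along the plate's length (across the strips), y to the bar's hinge, z up. Fixed parts beside the caps: corner guides up to z = 21, hinge cheeks up to z = 45 at y = 45 to 59, |x| < 17
- caps_middle (a point): middle of the plate, at the height of the cap strips' tops when home, 35.5 mm above the bench; axes as the holder's
- bar_hinge (a point): middle of the hold-down bar's hinge pin, 52 mm in y from the plate's middle and 39.5 mm above the bench; axes as the holder's, the pin runs along x
- bar_end (a point): top face of the hold-down bar near its free end, 88 mm from the hinge pin: the place to press, 3.5 mm above the pin's height when closed (nearer the end the fingers would meet the spring catch, whose nose, 22 mm long in x, stands from y = -59 to -71 in the holder's frame, up to 57 mm above the bench)
- bar (a joint): steel hold-down bar, 14 mm wide, 4 thick, reaching 113 mm from the pin. Angle in rad: 0 = level across the plate's middle, end under the catch; pi/2 upright; more = leaning back to the holder's +y. Stiff hinge: stays where left (0.06 N m). Coming down, its end stops on top of the catch at about 0.09; 5 to 15 N down near the end snaps it under
- strip_1 (a joint): how far cap strip 1 is pressed down, in m (0 as laid on, 0.004 home). Strips 1 to 12 lie from x = -49.5 to +49.5 mm in the holder's frame, 9 mm apart; each is white, 7.6 mm in x, 76 in y, with eight caps, top 39.5 mm above the bench as laid on, 35.5 home. A strip gives at about 4 N and stays where left; the drum bears on two or three, so 10 to 20 N is right. Over 100 N, shocks too, crushes the plate
- strip_2 (a joint): how far cap strip 2 is pressed down, in m
- strip_3 (a joint): how far cap strip 3 is pressed down, in m
- strip_4 (a joint): how far cap strip 4 is pressed down, in m
- strip_5 (a joint): how far cap strip 5 is pressed down, in m
- strip_6 (a joint): how far cap strip 6 is pressed down, in m
- strip_7 (a joint): how far cap strip 7 is pressed down, in m
- strip_8 (a joint): how far cap strip 8 is pressed down, in m
- strip_9 (a joint): how far cap strip 9 is pressed down, in m
- strip_10 (a joint): how far cap strip 10 is pressed down, in m
- strip_11 (a joint): how far cap strip 11 is pressed down, in m
- strip_12 (a joint): how far cap strip 12 is pressed down, in m
- vial_rack: bystander: blue vial rack, 60 x 118 mm, 40 high; origin under its middle
- syringe_box: bystander: flat dark blue box, 40 x 165 mm, 22 high; origin under its middle
- flow_meter: bystander: grey hand-held meter, 140 x 72 mm, 28 high; origin under its middle
Not all that is in view belongs to the job. What is shaped like the holder but orange is not meant.

How it is judged:
By the outcome, as a careful person would: the job done as asked, in the order asked, and still so for the second after the job is handed in, with the robot touching nothing.
It also fails if it takes over 72 s, if anything falls off the work surface, if the arm or the gripper's body presses on something with over 40 N, if the wrist force passes 120 N, or if a joint passes its speed limit or range.

## Working session

There is one attempt and no reset: what is moved stays moved. The work goes in short steps, Python scripts to look and compute and a shell command to move; the robot and the scene stay as the last step left them, time stands still between calls to the robot, and variables do not carry over. Pictures are saved under pics/ and viewed, at most 13 in all, crops included, and the job is handed in when it is done.

```bash
mkdir -p pics; ls
cat > h.py <<'E'
import numpy as np, cv2
from workcell import monitor, optics, job_done
def cam(name):
    g=optics.grab_frame(name); g['f']=240/np.tan(np.radians(g['fovy'])/2); g['R']=np.array(g['R']); g['t']=np.array(g['t']); return g
def proj(g,X):
    c=np.atleast_2d(X)@g['R'].T+g['t']; return np.c_[g['cx']+g['f']*c[:,0]/c[:,2], g['cy']+g['f']*c[:,1]/c[:,2]]
def ray(g,u,v,z):
    d=g['R'].T@np.array([(u-g['cx'])/g['f'],(v-g['cy'])/g['f'],1]); o=-g['R'].T@g['t']; return o+d*(z-o[2])/d[2]
E
python3 - <<'E'
from h import *
s=monitor.observe(); print({k:np.round(v,3) for k,v in s.items()})
for c in ['scene','side']:
    g=cam(c); cv2.imwrite(f'pics/{c}1.png',g['frame']); print(c,g['fovy'],g['cx'],g['cy'],g['f'],(-g['R'].T@g['t']).round(3),g['R'][2].round(2))
    for n in ['roller','handle','cover','holder','bar','vial_rack','syringe_box','flow_meter']:
        for m in optics.masks_of(n,c)[:3]:
            r=m['region']; ys,xs=np.nonzero(r); print(n,round(m['p'],2),m['rect'],xs.mean().round(),ys.mean().round(), ray(g,xs.mean(),ys.mean(),0.02).round(3))
E
```

```text
pics
{'clock': np.float64(0.0), 'qpos': array([ 1.12 ,  0.522, -0.036,  1.6  ,  0.021,  1.021, -0.113]), 'qd': array([-0.   , -0.001, -0.001,  0.   , -0.   ,  0.   ,  0.001]), 'joint_efforts': array([-2.0000e-03, -9.2711e+01,  1.9790e+00, -3.6994e+01,  1.8000e-02,
        8.0000e-03,  0.0000e+00]), 'position': array([ 0.232, -0.58 ,  0.231]), 'tool_rot': array([-3.14 ,  0.   ,  0.381]), 'force': array([ 0.619, -0.543, -0.531]), 'moment': array([0.   , 0.025, 0.016]), 'finger_force': np.float64(0.0), 'grip_width': np.float64(0.085)}
scene 53.62851461448928 316.6346020304241 238.90523724846594 474.8256179980322 [-0.155  0.32   1.01 ] [ 0.5  -0.43 -0.75]
roller 0.94 [176.9, 261.9, 53.3, 36.4] 199.0 277.0 [0.616 0.061 0.02 ]
handle 0.89 [176.9, 257.7, 50.8, 37.5] 200.0 277.0 [0.614 0.06  0.02 ]
cover 0.66 [335.5, 171.4, 6.9, 40.4] 337.0 192.0 [ 0.607 -0.426  0.02 ]
cover 0.56 [145.4, 239.0, 52.9, 65.3] 169.0 271.0 [0.685 0.109 0.02 ]
cover 0.32 [273.6, 184.5, 31.1, 33.7] 288.0 203.0 [ 0.672 -0.286  0.02 ]
holder 0.51 [395.4, 260.3, 17.1, 21.0] 400.0 268.0 [ 0.283 -0.349  0.02 ]
holder 0.
[... 968 characters left out ...]
0 162.0 [0.645 0.217 0.02 ]
holder 0.96 [180.1, 290.1, 84.4, 66.3] 222.0 322.0 [ 0.231 -0.41   0.02 ]
holder 0.59 [295.9, 258.3, 96.7, 62.5] 336.0 290.0 [ 0.49  -0.337  0.02 ]
bar 0.57 [352.5, 278.6, 39.1, 11.3] 369.0 284.0 [ 0.57  -0.327  0.02 ]
bar 0.53 [218.6, 305.8, 22.1, 18.1] 231.0 314.0 [ 0.249 -0.388  0.02 ]
bar 0.39 [293.4, 259.6, 98.1, 62.9] 336.0 290.0 [ 0.49  -0.337  0.02 ]
vial_rack 0.62 [381.9, 304.3, 56.1, 47.0] 410.0 326.0 [ 0.634 -0.461  0.02 ]
syringe_box 0.63 [308.4, 333.1, 41.6, 75.1] 330.0 369.0 [ 0.448 -0.552  0.02 ]
flow_meter 0.67 [381.3, 251.7, 54.7, 38.5] 409.0 273.0 [ 0.674 -0.297  0.02 ]
flow_meter 0.51 [311.4, 329.1, 40.3, 77.2] 330.0 369.0 [ 0.448 -0.553  0.02 ]
```

View pics/scene1.png

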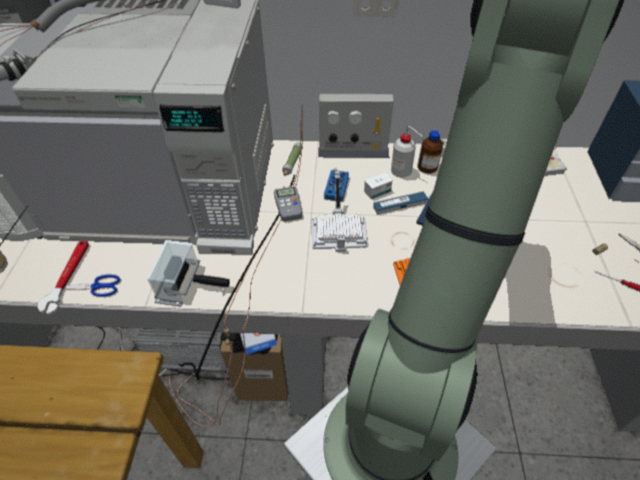

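View pics/side1.png

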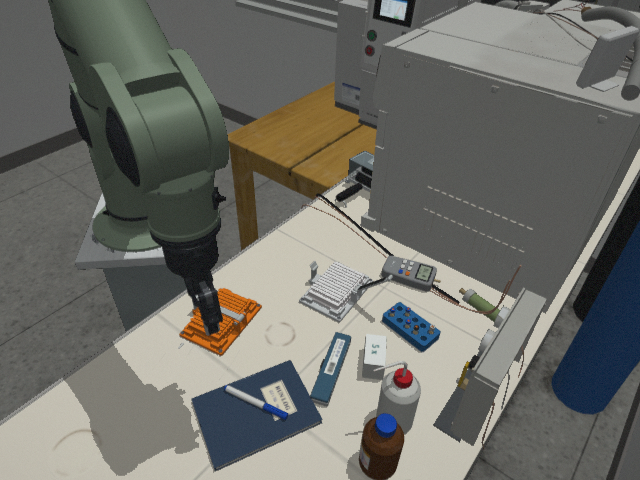

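Candidates: the white holder is at scene (340,230) / side (335,290). The orange look-alike is at side (222,320). The roller in its cover is at scene (185,275), handle at (212,281), and the other dark tools (scissors, wrench) aren't it. I'm choosing the white holder, and will check it close up with the wrist camera.

```bash
python3 -m handwheel '[{"dz":-5},{"dx":3.5,"dy":-3,"dz":-3},{"dx":3.5,"dy":-3,"dz":-3},{"dx":3.5,"dy":-3,"dz":-3},{"dx":3.5,"dy":-3,"dz":-3},{"dx":3.5,"dy":-3,"dz":-3},{"dx":3.5,"dy":-3},{"dx":3.5,"dy":-3}]'
python3 - <<'E'
from h import *
s=monitor.observe(); print(s['qpos'].round(3) if hasattr(s['qpos'],'round') else s['qpos'],s['position'],s['tool_rot'])
S=cam('scene'); W=cam('wrist'); D=cam('side')
print('wrist',W['fovy'],(-W['R'].T@W['t']).round(3),W['R'][2].round(2))
for k in 'hinge':pass
a=cv2.resize(S['frame'][225:315,135:245],None,fx=3.6,fy=3.6,interpolation=cv2.INTER_CUBIC)
b=cv2.resize(S['frame'][160:250,290:400],None,fx=3.6,fy=3.6,interpolation=cv2.INTER_CUBIC)
c=cv2.resize(W['frame'],(396,297)); d=cv2.resize(D['frame'][250:330,285:395],(396,288),interpolation=cv2.INTER_CUBIC)
top=np.hstack([a,b]); bot=np.hstack([cv2.copyMakeBorder(c,0,0,0,0,0),cv2.resize(d,(396,297))])
cv2.imwrite('pics/c1.png',np.vstack([top[:300],bot]))
E
```

```text
[ 1.12   0.521 -0.036  1.599  0.021  1.021 -0.113] [ 0.2322509  -0.58024314  0.2313174 ] [3.14157253e+00 1.85050299e-05 3.80738368e-01]
wrist 65.14384674925317 [ 0.298 -0.555  0.374] [-0.26 -0.1  -0.96]schema error: expected keys dx, dy, dz, wx, wy, wz, claw
```

View pics/c1.png

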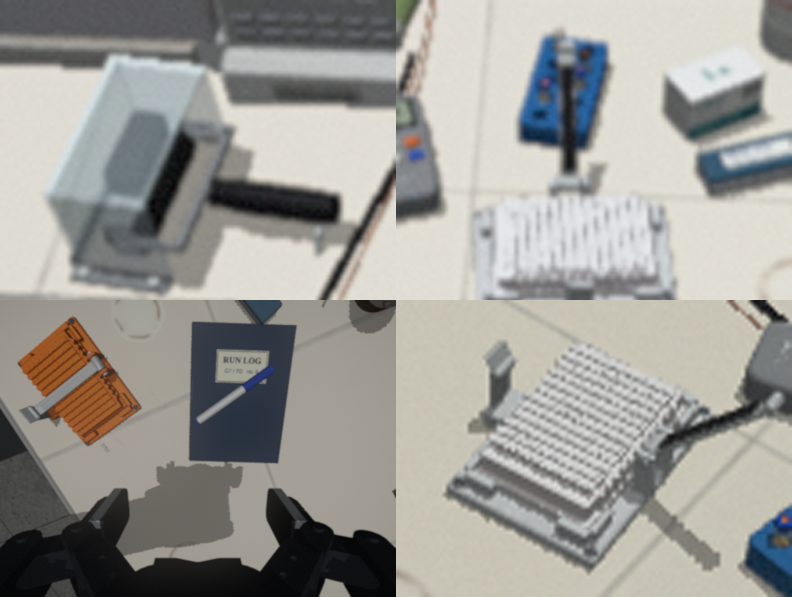

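The crops show the white holder with its bar leaning back over the hinge (scene 338,190). The roller is in the clear hood with its handle pointing right and slightly down in the scene picture. The orange look-alike is a separate object. Every row needs all seven keys.

```bash
python3 -m handwheel '[{"dx":0,"dy":0,"dz":-5,"wx":0,"wy":0,"wz":0,"claw":100},{"dx":3.5,"dy":-3,"dz":-3,"wx":0,"wy":0,"wz":0,"claw":100},{"dx":3.5,"dy":-3,"dz":-3,"wx":0,"wy":0,"wz":0,"claw":100},{"dx":3.5,"dy":-3,"dz":-3,"wx":0,"wy":0,"wz":0,"claw":100},{"dx":3.5,"dy":-3,"dz":-3,"wx":0,"wy":0,"wz":0,"claw":100},{"dx":3.5,"dy":-3,"dz":-3,"wx":0,"wy":0,"wz":0,"claw":100},{"dx":3.5,"dy":-3,"dz":0,"wx":0,"wy":0,"wz":0,"claw":100},{"dx":3.5,"dy":-3,"dz":0,"wx":0,"wy":0,"wz":0,"claw":100}]'
python3 - <<'E'
from h import *
s=monitor.observe(); print(np.round(s['qpos'],3),s['position'],s['tool_rot'],s['clock'])
W=cam('wrist'); cv2.imwrite('pics/w2.png',W['frame']); np.save('w2.npy',dict(W),allow_pickle=True)
D=cam('side');np.save('d2.npy',D,allow_pickle=True);S=cam('scene');np.save('s2.npy',S,allow_pickle=True)
print((-W['R'].T@W['t']).round(3),W['R'].round(2))
E
```

```text
clock: 2.05
position: [0.3822, -0.2928, 0.4318]
tool_rot: [3.141, -0.0, 0.381]
force: [-0.1, -0.6, -0.2]
grip_width: 0.0852
finger_force: 0.0
[ 0.703  0.131 -0.197  1.645  0.026  1.367 -0.688] [ 0.38219341 -0.29282761  0.43177424] [ 3.14066635e+00 -4.71293864e-04  3.80674512e-01] 2.05
[ 0.448 -0.268  0.574] [[ 0.37 -0.93 -0.  ]
 [-0.89 -0.36  0.28]
 [-0.26 -0.1  -0.96]]
```

View pics/w2.png

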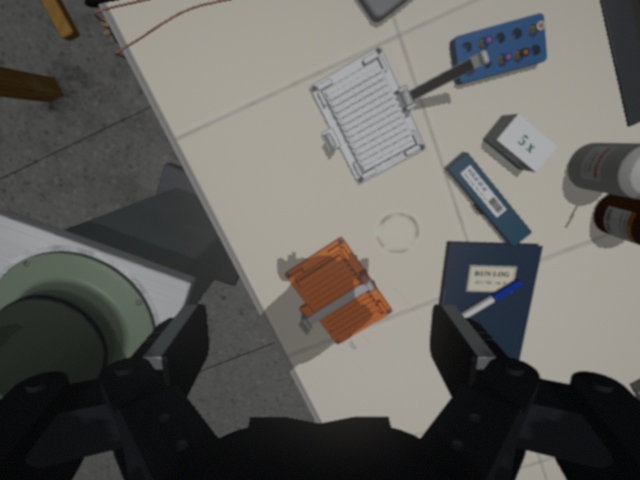

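Run:
```python
from h import *
from scipy.optimize import least_squares
W=np.load('w2.npy',allow_pickle=True).item();S=np.load('s2.npy',allow_pickle=True).item();D=np.load('d2.npy',allow_pickle=True).item()
L=np.array([[-78,56],[78,56],[78,-56],[-78,-56]])/1000
px=np.array([[379,49],[424,148],[361,183],[311,89]],float)
def pts(p):
    c,s=np.cos(p[2]),np.sin(p[2]); return np.c_[p[0]+c*L[:,0]-s*L[:,1],p[1]+s*L[:,0]+c*L[:,1],np.full(4,.01)]
r=least_squares(lambda p:(proj(W,pts(p))-px).ravel(),[.49,-.33,-1.5]); print(r.x,r.fun.round(1))
for p,z in [((228.9,282.5),.026),((194.2,277.8),.026)]: print(ray(S,*p,z))
a,b=ray(S,228.9,282.5,.026),ray(S,194.2,277.8,.026); print(np.arctan2(*(b-a)[1::-1]),np.linalg.norm(b-a))
for c,g in(('scene',S),('side',D)):
  for n in ('roller','handle'):
    for m in optics.masks_of(n,c)[:2]:print(c,n,m['p'],m['rect'])
```

```text
[ 0.49167406 -0.32634762 -2.25473974] [ 0.9 -3.3  3.6  1.2 -1.7  3.5 -2.9 -0.3]
[0.54373028 0.01570242 0.026     ]
[0.61689924 0.07377806 0.026     ]
0.6708997135211481 0.09341561157358594
scene roller 0.81 [175.4, 261.3, 56.1, 33.5]
scene handle 0.94 [176.1, 256.9, 54.0, 38.9]
side roller 0.62 [332.6, 166.1, 38.6, 40.6]
side handle 0.62 [334.4, 165.5, 41.9, 34.6]
```

```bash
python3 -m handwheel '[{"dx":0,"dy":-5.5,"dz":0,"wx":0,"wy":0,"wz":0,"claw":100},{"dx":0,"dy":-5.5,"dz":0,"wx":0,"wy":0,"wz":0,"claw":100},{"dx":0,"dy":-5.5,"dz":0,"wx":0,"wy":0,"wz":0,"claw":100},{"dx":0,"dy":-5.5,"dz":0,"wx":0,"wy":0,"wz":0,"claw":100},{"dx":1,"dy":-5.5,"dz":1,"wx":0,"wy":0,"wz":0,"claw":100},{"dx":2,"dy":0,"dz":1,"wx":0,"wy":0,"wz":0,"claw":100}]'
python3 - <<'E'
from h import *
s=monitor.observe(); print(np.round(s['qpos'],3))
W=cam('wrist'); cv2.imwrite('pics/w3.png',W['frame']); np.save('w3.npy',dict(W),allow_pickle=True)
for n in ('roller','handle','cover'):
    for m in optics.masks_of(n,'wrist')[:2]:print(n,m['p'],m['rect'])
E
```

```text
clock: 3.15
position: [0.3066, -0.0261, 0.4118]
tool_rot: [3.139, -0.002, 0.382]
force: [0.8, -1.0, 0.4]
grip_width: 0.0854
finger_force: 0.0
[ 0.512 -0.196 -0.495  1.994 -0.094  1.319 -1.14 ]
roller 0.69 [554.2, 130.7, 55.8, 31.7]
roller 0.45 [524.2, 80.6, 94.8, 115.3]
```

View pics/w3.png

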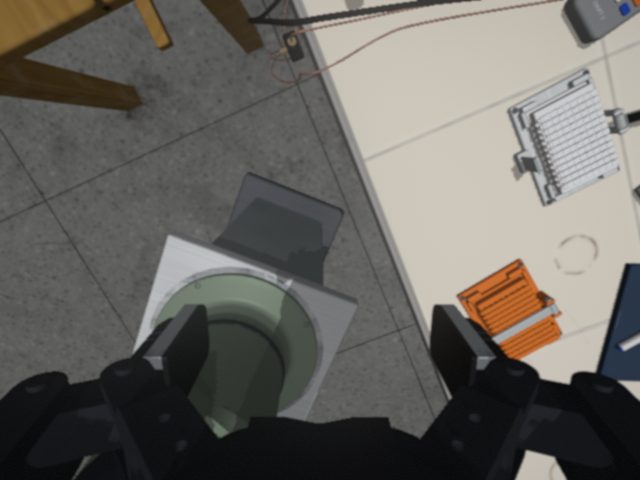

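The first wrist picture shows the white plate at (368,115) with its base corners at (311,89), (379,49), (424,148) and (361,183). The second shows it at (565,140), with the cover out of view. The handle measures 93.4 mm against the given 94, so it's trustworthy. Next I hover over it.

```bash
python3 -m handwheel '[{"dx":4.67,"dy":0.6,"dz":3.5,"wx":0,"wy":0,"wz":0,"claw":100},{"dx":4.67,"dy":0.6,"dz":3.5,"wx":0,"wy":0,"wz":0,"claw":100},{"dx":4.67,"dy":0.6,"dz":3.5,"wx":0,"wy":0,"wz":0,"claw":100},{"dx":4.67,"dy":0.6,"dz":3.5,"wx":0,"wy":0,"wz":0,"claw":100},{"dx":4.67,"dy":0.6,"dz":3.5,"wx":0,"wy":0,"wz":0,"claw":100},{"dx":4.67,"dy":0.6,"dz":3.5,"wx":0,"wy":0,"wz":0,"claw":100},{"dx":0,"dy":0,"dz":0,"wx":0,"wy":0,"wz":-0.145,"claw":100},{"dx":0,"dy":0,"dz":0,"wx":0,"wy":0,"wz":-0.145,"claw":100}]'
python3 - <<'E'
from h import *
s=monitor.observe(); print(np.round(s['qpos'],3))
W3=np.load('w3.npy',allow_pickle=True).item(); print('edge',ray(W3,330,90,0),ray(W3,430,360,0))
W=cam('wrist'); np.save('w4.npy',dict(W),allow_pickle=True)
A=np.array([.6545,.1037]);y=.671;u=np.array([np.cos(y),np.sin(y)]);n=np.array([-u[1],u[0]])
q=[[*(A+u*x+n*l),z] for x,l,z in [(-.048,0,.026),(-.095,0,.026),(-.142,0,.026),(-.13,.022,0),(-.13,-.022,0)]]
f=W['frame'].copy()
for p in proj(W,q): cv2.circle(f,tuple(int(v) for v in p),3,(0,0,255),1)
cv2.imwrite('pics/w4.png',f)
for n in ('roller','handle','cover'):
    for m in optics.masks_of(n,'wrist')[:2]:print(n,m['p'],m['rect'])
E
```

```text
clock: 4.35
position: [0.5809, 0.0417, 0.2002]
tool_rot: [-3.141, 0.002, 0.674]
force: [0.5, -0.8, -0.1]
grip_width: 0.0854
finger_force: 0.0
[ 0.276  0.558 -0.646  1.722  0.39   0.996 -1.41 ]
edge [0.43137594 0.00672759 0.        ] [ 0.10127809 -0.31137283  0.        ]
roller 0.95 [251.7, 149.3, 128.9, 121.4]
handle 0.84 [253.0, 147.6, 126.5, 123.9]
cover 0.89 [211.5, 21.5, 211.2, 125.0]
```

View pics/w4.png

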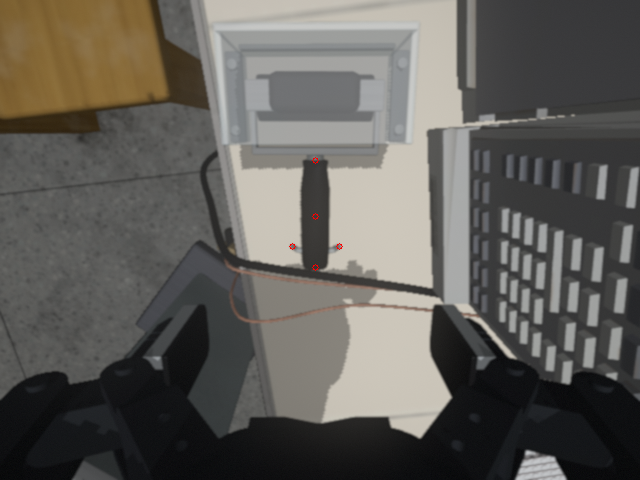

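The overlay matches the handle exactly: mid at (315,216), feet at (292,246) and (339,246). A black cable crosses behind the handle at (330,275), so I'll tilt the feet up before pulling. First I descend and grip.

```bash
python3 -m handwheel '[{"dx":0.1,"dy":-0.3,"dz":4.5,"wx":0,"wy":0,"wz":0,"claw":100},{"dx":0,"dy":0,"dz":4.5,"wx":0,"wy":0,"wz":0,"claw":100},{"dx":0,"dy":0,"dz":4.5,"wx":0,"wy":0,"wz":0,"claw":100},{"dx":0,"dy":0,"dz":4,"wx":0,"wy":0,"wz":0,"claw":100},{"dx":0,"dy":0,"dz":1.5,"wx":0,"wy":0,"wz":0,"claw":100},{"dx":0,"dy":0,"dz":0,"wx":0,"wy":0,"wz":0,"claw":0},{"dx":0,"dy":0,"dz":0,"wx":0,"wy":0,"wz":0,"claw":0},{"dx":0,"dy":0,"dz":0,"wx":0,"wy":0,"wz":0,"claw":0}]' 90
python3 -m handwheel '[{"dx":0,"dy":0,"dz":0,"wx":0,"wy":0,"wz":0,"claw":0},{"dx":0,"dy":0,"dz":0,"wx":0,"wy":0,"wz":0,"claw":0},{"dx":0,"dy":0,"dz":0,"wx":0,"wy":0,"wz":0,"claw":0}]' 90
```

```text
clock: 5.55
position: [0.5805, 0.0458, 0.0126]
tool_rot: [3.14, -0.001, 0.67]
force: [0.4, -0.9, 0.1]
grip_width: 0.0323
finger_force: 0.0
clock: 5.92
position: [0.5807, 0.0456, 0.0125]
tool_rot: [3.14, -0.001, 0.67]
force: [-0.3, -2.8, 9.8]
grip_width: 0.0225
finger_force: 87.7
```

```bash
python3 -m handwheel '[{"dx":0,"dy":0,"dz":-0.6,"wx":0,"wy":-0.06,"wz":0,"claw":0},{"dx":0,"dy":0,"dz":-0.6,"wx":0,"wy":-0.06,"wz":0,"claw":0},{"dx":-1,"dy":0,"dz":0.12,"wx":0,"wy":0,"wz":0,"claw":0},{"dx":-1.3,"dy":0,"dz":0.16,"wx":0,"wy":0,"wz":0,"claw":0},{"dx":-1.3,"dy":0,"dz":0.16,"wx":0,"wy":0,"wz":0,"claw":0},{"dx":-1.3,"dy":0,"dz":0.16,"wx":0,"wy":0,"wz":0,"claw":0},{"dx":-1.3,"dy":0,"dz":0.16,"wx":0,"wy":0,"wz":0,"claw":0},{"dx":-1,"dy":0,"dz":0.12,"wx":0,"wy":0,"wz":0,"claw":0}]'
python3 - <<'E'
from h import *
S=cam('scene');W=cam('wrist')
cv2.imwrite('pics/c5.png',np.hstack([cv2.resize(S['frame'][225:325,135:245],(396,360),interpolation=cv2.INTER_CUBIC),cv2.resize(W['frame'],(400,300))[:,:].copy() if 0 else cv2.resize(W['frame'],(400,360))]))
E
```

```text
clock: 6.92
position: [0.5225, 0.0004, 0.0232]
tool_rot: [-3.142, 0.12, 0.67]
force: [-0.2, 0.8, 0.5]
grip_width: 0.0222
finger_force: 88.5
```

View pics/c5.png

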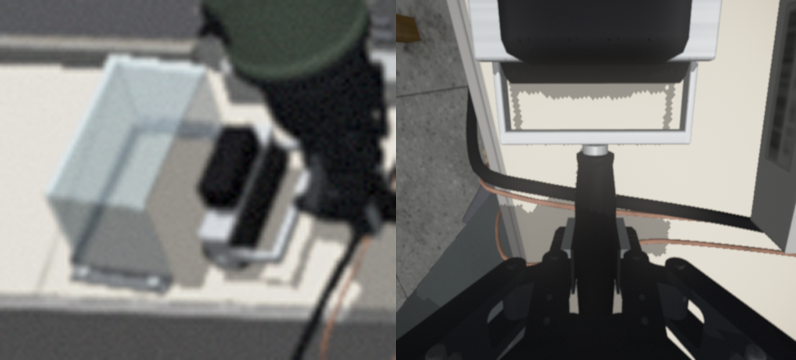

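The roller is clear of the hood: the drum and palm grip show in front of it at crop (230,190). Now I lift, level and carry it past the cable.

```bash
python3 -m handwheel '[{"dx":-0.3,"dy":0,"dz":-2.5,"wx":0,"wy":0,"wz":0,"claw":0},{"dx":-0.3,"dy":0,"dz":-2.5,"wx":0,"wy":0,"wz":0,"claw":0},{"dx":0,"dy":0,"dz":0,"wx":0,"wy":0.12,"wz":0,"claw":0},{"dx":-3.5,"dy":1,"dz":0,"wx":0,"wy":0,"wz":0,"claw":0},{"dx":-4,"dy":1.5,"dz":0,"wx":0,"wy":0,"wz":0,"claw":0},{"dx":-4,"dy":1.5,"dz":0,"wx":0,"wy":0,"wz":0,"claw":0},{"dx":-4,"dy":1.5,"dz":0,"wx":0,"wy":0,"wz":0,"claw":0},{"dx":-2.5,"dy":0.5,"dz":0,"wx":0,"wy":0,"wz":0,"claw":0}]'
python3 - <<'E'
from h import *
s=monitor.observe(); print(np.round(s['qpos'],3), s['position'],s['tool_rot'])
S=cam('scene');W=cam('wrist');D=cam('side')
cv2.imwrite('pics/c6.png',np.vstack([np.hstack([cv2.resize(S['frame'][205:305,235:345],(396,300),interpolation=cv2.INTER_CUBIC),cv2.resize(W['frame'],(400,300))]),cv2.resize(D['frame'][170:320,250:450],(796,300),interpolation=cv2.INTER_CUBIC)[:,:796]]))
E
```

```text
clock: 8.02
position: [0.4182, -0.1598, 0.0732]
tool_rot: [-3.141, 0.001, 0.669]
force: [0.1, 0.3, -5.0]
grip_width: 0.0218
finger_force: 88.9
[ 0.663  0.566 -0.556  2.155  0.559  0.565 -1.209] [ 0.41819355 -0.1597548   0.0732472 ] [-3.14123583e+00  1.28604861e-03  6.68798100e-01]
```

View pics/c6.png

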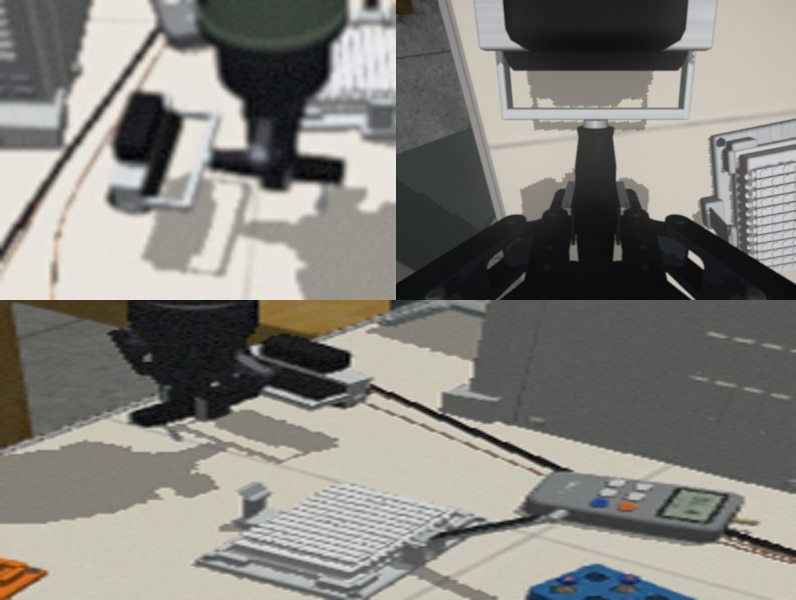

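Scene and side crops show the roller held level and clear of the cable and holder. I lower and release.

```bash
python3 -m handwheel '[{"dx":0,"dy":0,"dz":3,"wx":0,"wy":0,"wz":0,"claw":0},{"dx":0,"dy":0,"dz":2.3,"wx":0,"wy":0,"wz":0,"claw":0},{"dx":0,"dy":0,"dz":0.4,"wx":0,"wy":0,"wz":0,"claw":0},{"dx":0,"dy":0,"dz":0.25,"wx":0,"wy":0,"wz":0,"claw":0},{"dx":0,"dy":0,"dz":0,"wx":0,"wy":0,"wz":0,"claw":0}]'
```

```text
clock: 8.8
position: [0.42, -0.1576, 0.0146]
tool_rot: [3.141, -0.001, 0.671]
force: [-0.1, 0.4, -3.7]
grip_width: 0.0218
finger_force: 89.1
```

```bash
python3 -m handwheel '[{"dx":0,"dy":0,"dz":0.15,"wx":0,"wy":0,"wz":0,"claw":0},{"dx":0,"dy":0,"dz":0,"wx":0,"wy":0,"wz":0,"claw":100},{"dx":0,"dy":0,"dz":0,"wx":0,"wy":0,"wz":0,"claw":100},{"dx":0,"dy":0,"dz":0,"wx":0,"wy":0,"wz":0,"claw":100},{"dx":0,"dy":0,"dz":-4,"wx":0,"wy":0,"wz":0,"claw":100},{"dx":0,"dy":0,"dz":-6,"wx":0,"wy":0,"wz":0,"claw":100},{"dx":0,"dy":0,"dz":-6,"wx":0,"wy":0,"wz":0,"claw":100},{"dx":0,"dy":0,"dz":-6,"wx":0,"wy":0,"wz":0,"claw":100}]'
python3 - <<'E'
from h import *
s=monitor.observe(); print(np.round(s['qpos'],3), s['position'],s['tool_rot'])
W=cam('wrist');np.save('w7.npy',dict(W),allow_pickle=True);cv2.imwrite('pics/w7.png',W['frame'])
y=.67;u=np.array([np.cos(y),np.sin(y)]);n=np.array([-u[1],u[0]])
A=np.array([.42,-.1576])+.0938*u; print(A)
P=np.array([[*(A+u*x+n*l),.074] for x in(-.013,.013) for l in(-.031,.031)]);print(proj(W,P).round(1))
E
```

```text
clock: 9.8
position: [0.4192, -0.1576, 0.2346]
tool_rot: [-3.141, -0.0, 0.671]
force: [0.2, -1.0, 0.3]
grip_width: 0.0853
finger_force: 0.0
[ 0.865  0.31  -0.771  2.012  0.27   0.922 -0.947] [ 0.4191611  -0.15763717  0.23458546] [-3.14138230e+00 -1.38323933e-04  6.70931420e-01]
[ 0.49352247 -0.09935151]
[[360.  118. ]
 [279.  118. ]
 [361.1  81.3]
 [278.   81.3]]
```

View pics/w7.png

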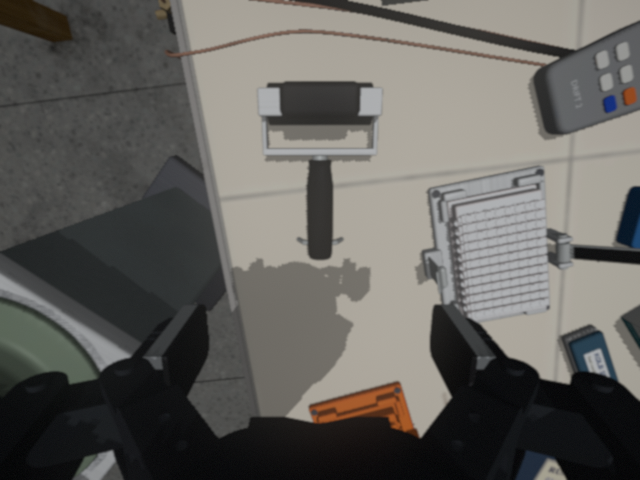

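The wrist picture shows the roller standing free, palm grip at (320,100) and feet at (302,240) and (338,240), with the white holder at (495,240), hinge to the right and catch to the left. Now I refine the holder pose by chamfer-fitting its wireframe in two wrist views.

```bash
cat > fit.py <<'E'
from h import *
from scipy.optimize import minimize
def seg(a,b,n=40): t=np.linspace(0,1,n)[:,None]; return np.array(a)*(1-t)+np.array(b)*t
def rect(x,y,z): c=[[-x,-y,z],[x,-y,z],[x,y,z],[-x,y,z]]; return np.vstack([seg(c[i],c[(i+1)%4]) for i in range(4)])
base=rect(.078,.056,.010); strips=np.vstack([rect(.0038,.038,.0395)+[x,0,0] for x in (np.arange(12)-5.5)*.009]); block=rect(.0533,.038,.0395)
def place(M,p):
    c,s=np.cos(p[2]),np.sin(p[2]); return np.c_[p[0]+c*M[:,0]-s*M[:,1],p[1]+s*M[:,0]+c*M[:,1],M[:,2]]
def dts(W):
    e=cv2.Canny(cv2.cvtColor(W['frame'],cv2.COLOR_BGR2GRAY),40,110); return cv2.distanceTransform(255-e,cv2.DIST_L2,5)
def cost(p,views,M,cap=5):
    r=0
    for W,d in views:
        q=proj(W,place(M,p)); v=cv2.remap(d,q[:,:1].astype(np.float32),q[:,1:].astype(np.float32),cv2.INTER_LINEAR,borderValue=cap); r+=np.minimum(v,cap).mean()
    return r/len(views)
def fit(views,M,p0):
    best=None
    for dx in (-.006,-.002,.002,.006):
        for dy in (-.006,-.002,.002,.006):
            r=minimize(cost,np.array(p0)+[dx,dy,0],args=(views,M),method='Nelder-Mead',options=dict(initial_simplex=np.array(p0)+[dx,dy,0]+np.array([[0,0,0],[.003,0,0],[0,.003,0],[0,0,.02]])))
            if best is None or r.fun<best.fun: best=r
    return best.x.round(4),round(best.fun,2)
E
python3 - <<'E'
from fit import *
V={k:np.load(k+'.npy',allow_pickle=True).item() for k in('w2','w7','d2','s2')}
V={k:(W,dts(W)) for k,W in V.items()}
p0=[.4917,-.3263,-2.255]
for k in (['w7'],['w2'],['w2','w7'],['d2'],['s2'],['w2','w7','d2','s2']):
    for nm,M in (('base',base),('all',np.vstack([base,block,block,strips[::3]]))): print(k,nm,fit([V[i] for i in k],M,p0))
E
```

```text
['w7'] base (array([ 0.492 , -0.3231, -2.2658]), np.float64(1.1))
['w7'] all (array([ 0.4918, -0.3259, -2.2663]), np.float64(0.88))
['w2'] base (array([ 0.4912, -0.3244, -2.2751]), np.float64(1.57))
['w2'] all (array([ 0.4977, -0.3143, -2.2748]), np.float64(0.92))
['w2', 'w7'] base (array([ 0.4918, -0.3236, -2.2639]), np.float64(1.4))
['w2', 'w7'] all (array([ 0.4963, -0.316 , -2.2789]), np.float64(1.06))
['d2'] base (array([ 0.49  , -0.3327, -2.2542]), np.float64(0.49))
['d2'] all (array([ 0.4933, -0.334 , -2.2666]), np.float64(0.56))
['s2'] base (array([ 0.4857, -0.3212, -2.2651]), np.float64(0.7))
['s2'] all (array([ 0.4834, -0.3233, -2.2702]), np.float64(0.73))
['w2', 'w7', 'd2', 's2'] base (array([ 0.4909, -0.3247, -2.2689]), np.float64(1.06))
['w2', 'w7', 'd2', 's2'] all (array([ 0.4896, -0.3247, -2.261 ]), np.float64(0.94))
```

```bash
python3 -m handwheel '[{"dx":4.7,"dy":0,"dz":0,"wx":0,"wy":0,"wz":0,"claw":100},{"dx":4.7,"dy":0,"dz":0,"wx":0,"wy":0,"wz":0,"claw":100},{"dx":0,"dy":0,"dz":0,"wx":0,"wy":0,"wz":-0.18,"claw":100},{"dx":0,"dy":0,"dz":0,"wx":0,"wy":0,"wz":-0.18,"claw":100},{"dx":0,"dy":0,"dz":0,"wx":0,"wy":0,"wz":-0.18,"claw":100},{"dx":0,"dy":0,"dz":0,"wx":0,"wy":0,"wz":-0.18,"claw":100},{"dx":0,"dy":0,"dz":0,"wx":0,"wy":0,"wz":-0.18,"claw":100},{"dx":0,"dy":0,"dz":0,"wx":0,"wy":0,"wz":-0.18,"claw":100}]'
python3 -m handwheel '[{"dx":0,"dy":0,"dz":0,"wx":0,"wy":0,"wz":-0.164,"claw":100},{"dx":0,"dy":0,"dz":0,"wx":0,"wy":0,"wz":-0.164,"claw":100},{"dx":0,"dy":0,"dz":0,"wx":0,"wy":0,"wz":-0.164,"claw":100},{"dx":0,"dy":0,"dz":5,"wx":0,"wy":0,"wz":0,"claw":100},{"dx":0,"dy":0,"dz":3,"wx":0,"wy":0,"wz":0,"claw":100},{"dx":0,"dy":0,"dz":0,"wx":0,"wy":0,"wz":0,"claw":100}]'
python3 - <<'E'
from h import *
s=monitor.observe(); print(np.round(s['qpos'],3))
W=cam('wrist');np.save('w8.npy',dict(W),allow_pickle=True);cv2.imwrite('w8.png',W['frame'])
for n in ('roller','palm_grip'):
    for m in optics.masks_of(n,'wrist')[:2]:
        ys,xs=np.nonzero(m['region']);print(n,m['p'],m['rect'])
E
```

```text
clock: 10.85
position: [0.4931, -0.0995, 0.2325]
tool_rot: [-3.142, 0.0, 1.757]
force: [-0.5, -0.5, -0.4]
grip_width: 0.0855
finger_force: 0.0
clock: 11.6
position: [0.4922, -0.0992, 0.1513]
tool_rot: [-3.14, -0.003, 2.243]
force: [0.5, -0.3, 0.6]
grip_width: 0.0852
finger_force: 0.0
[ 0.828  0.645 -1.04   1.957  0.689  0.951  0.114]
roller 0.62 [122.0, 160.1, 226.8, 152.2]
palm_grip 0.89 [126.4, 160.7, 224.2, 147.6]
```

```bash
python3 -m handwheel '[{"dx":-0.1,"dy":0,"dz":5,"wx":0,"wy":0,"wz":0,"claw":100},{"dx":0,"dy":0,"dz":4,"wx":0,"wy":0,"wz":0,"claw":100},{"dx":0,"dy":0,"dz":1.4,"wx":0,"wy":0,"wz":0,"claw":100},{"dx":0,"dy":0,"dz":0,"wx":0,"wy":0,"wz":0,"claw":0},{"dx":0,"dy":0,"dz":0,"wx":0,"wy":0,"wz":0,"claw":0},{"dx":0,"dy":0,"dz":0,"wx":0,"wy":0,"wz":0,"claw":0},{"dx":0,"dy":0,"dz":0,"wx":0,"wy":0,"wz":0,"claw":0},{"dx":0,"dy":0,"dz":0,"wx":0,"wy":0,"wz":0,"claw":0}]' 115
python3 -c "
from h import *
s=monitor.observe(); print(np.round(s['qpos'],3),s['position'],s['tool_rot'],s['force'])"
```

```text
clock: 12.75
position: [0.4948, -0.1001, 0.0498]
tool_rot: [3.14, 0.002, 2.243]
force: [-0.9, 0.8, 17.1]
grip_width: 0.0238
finger_force: 112.1
[ 0.72   0.785 -0.89   2.013  0.889  0.787 -0.04 ] [ 0.49475426 -0.10013624  0.04983187] [3.14019055e+00 1.75407995e-03 2.24270333e+00] [-0.94774983  0.76877147 17.08788746]
```

```bash
python3 -m handwheel '[{"dx":0,"dy":0,"dz":-1,"wx":0,"wy":0,"wz":0,"claw":0},{"dx":0,"dy":0,"dz":-4,"wx":0,"wy":0,"wz":0,"claw":0},{"dx":0,"dy":0,"dz":-4,"wx":0,"wy":0,"wz":0,"claw":0},{"dx":-3.6,"dy":-3.9,"dz":0,"wx":0,"wy":0,"wz":0,"claw":0},{"dx":-3.6,"dy":-3.9,"dz":0,"wx":0,"wy":0,"wz":0,"claw":0},{"dx":-3.6,"dy":-3.9,"dz":0,"wx":0,"wy":0,"wz":0,"claw":0},{"dx":-3.6,"dy":-3.9,"dz":0,"wx":0,"wy":0,"wz":0,"claw":0},{"dx":-3.5,"dy":-3.7,"dz":0,"wx":0,"wy":0,"wz":0,"claw":0}]'
python3 -m handwheel '[{"dx":0,"dy":0,"dz":0,"wx":0,"wy":0,"wz":-0.1,"claw":0},{"dx":0,"dy":0,"dz":0,"wx":0,"wy":0,"wz":-0.1045,"claw":0},{"dx":0,"dy":0,"dz":0,"wx":0,"wy":0,"wz":0,"claw":0}]'
python3 - <<'E'
from fit import *
s=monitor.observe(); print(np.round(s['qpos'],3),s['position'],s['tool_rot'],s['force'])
for c in('wrist','side','scene'): np.save(c[0]+'9.npy',dict(cam(c)),allow_pickle=True)
W=np.load('w9.npy',allow_pickle=True).item()
V=(W,dts(W)); p0=[.4915,-.325,-2.266]
f=W['frame'].copy()
for M,col in((base,(0,0,255)),(block,(0,255,0)),(np.vstack([seg([-.011,-.059,.057],[.011,-.059,.057]),seg([-.017,.045,.045],[.017,.045,.045])]),(255,0,255))):
    for q in proj(W,place(M,p0)):
        if 0<=q[0]<640 and 0<=q[1]<480: f[int(q[1]),int(q[0])]=col
cv2.imwrite('pics/w9.png',f)
for nm,M in (('base',base),('all',np.vstack([base,block]))): print(nm,fit([V],M,p0))
E
```

```text
clock: 13.75
position: [0.4532, -0.3622, 0.139]
tool_rot: [3.142, -0.0, 2.242]
force: [0.6, 0.4, -5.2]
grip_width: 0.0239
finger_force: 114.8
clock: 14.12
position: [0.4538, -0.3604, 0.1387]
tool_rot: [3.141, -0.001, 2.446]
force: [-0.3, 0.4, -5.6]
grip_width: 0.0235
finger_force: 114.8
[ 1.242  0.779 -1.031  1.77   0.765  1.053  0.803] [ 0.45377065 -0.36038359  0.13865601] [ 3.14120101e+00 -7.00783801e-04  2.44649205e+00] [-0.31030384  0.44385715 -5.58892701]
base (array([ 0.491 , -0.3274, -2.2672]), np.float64(1.43))
all (array([ 0.491 , -0.3275, -2.2666]), np.float64(2.26))
```

View pics/w9.png

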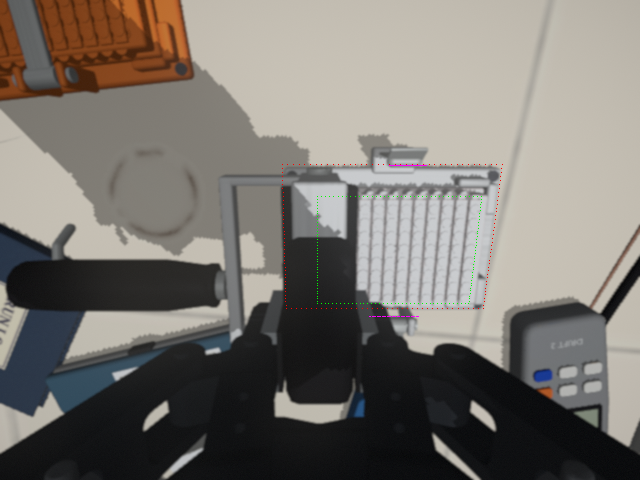

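Run:
```python
from fit import *
W=np.load('w9.npy',allow_pickle=True).item()
T=np.array([.4538,-.3604]);y=2.446-np.pi/2;u=np.array([np.cos(y),np.sin(y)]);n=np.array([-u[1],u[0]]);c=T+.0014*n
for x,l,z in[(-.011,.0515,.047),(.011,.0515,.047),(-.011,.031,.047),(-.011,.046,.047),(0,.0515,.018),(-.018,.046,.018),(-.013,.031,.074),(.013,.031,.074)]:
    print((x,l,z),proj(W,[[*(c+u*x+n*l),z+.0888]]).round(1))
g=cv2.cvtColor(W['frame'],cv2.COLOR_BGR2GRAY)
for col in(305,320,335): print(col,g[160:250:2,col])
for col in(235,260): print(col,g[168:196,col])
```

```text
(-0.011, 0.0515, 0.047) [[292.6 181.1]]
(0.011, 0.0515, 0.047) [[349.8 181.1]]
(-0.011, 0.031, 0.047) [[293.6 232.7]]
(-0.011, 0.046, 0.047) [[292.9 195.3]]
(0, 0.0515, 0.018) [[320.8 173.5]]
(-0.018, 0.046, 0.018) [[281.8 185.5]]
(-0.013, 0.031, 0.074) [[282.3 253.4]]
(0.013, 0.031, 0.074) [[361.1 253.3]]
305 [130 130 130 121 108 120 109  86  86  86  88 129 175 197 200 199 199 199
 186 159 131 131 140 131 126 125 125 125 126 126 125 125 125 125 125 125
 125 125 107  46  42  42  41  40  40]
320 [194 194 186 131  99 127 121 106  87  87  89 128 174 198 201 200 200 199
 199 199 198 198 198 197 197 197 196 182 154 185 193 181 141 123 123 122
 121 122 106  46  44  43  44  42  40]
335 [194 194 187 150 143 184 162  91  87  88  91 132 181 201 202 202 202 201
 202 201 202 201 201 201 201 201 202 201 201 201 201 201 200 200 200 181
 131 125 108  50  47  46  46  46  44]
235 [126 126 126 126 126 122 108  91  90 106 118 124 125 122 121 116 109  97
  84  80  80  78  78  77  77  77  74  75]
260 [127 127 126 127 126 122 109  93  91 107 120 126 126 124 121 117 111 110
 121 126 126 127 126 126 126 126 126 126]
```

The wrist view confirms the calibration: catch nose front at (406,165), as predicted, and hinge cheek at (405,320). The drum stands over the first strips at (320,250), so I touch down gently.

```bash
python3 -m handwheel '[{"dx":-0.19,"dy":0,"dz":2.5,"wx":0,"wy":0,"wz":0,"claw":0},{"dx":0,"dy":0,"dz":1.8,"wx":0,"wy":0,"wz":0,"claw":0},{"dx":0,"dy":0,"dz":0.4,"wx":0,"wy":0,"wz":0,"claw":0},{"dx":0,"dy":0,"dz":0.2,"wx":0,"wy":0,"wz":0,"claw":0},{"dx":0,"dy":0,"dz":0.2,"wx":0,"wy":0,"wz":0,"claw":0},{"dx":0,"dy":0,"dz":0,"wx":0,"wy":0,"wz":0,"claw":0}]'
```

```text
clock: 15.02
position: [0.4558, -0.3618, 0.0878]
tool_rot: [-3.142, 0.001, 2.447]
force: [-0.1, 0.4, -5.6]
grip_width: 0.024
finger_force: 115.3
```

```bash
python3 -m handwheel '[{"dx":0,"dy":0,"dz":0.2,"wx":0,"wy":0,"wz":0,"claw":0},{"dx":0,"dy":0,"dz":0,"wx":0,"wy":0,"wz":0,"claw":0}]'
```

```text
clock: 15.28
position: [0.4557, -0.3619, 0.0857]
tool_rot: [-3.141, 0.0, 2.447]
force: [-2.3, -1.0, -0.3]
grip_width: 0.0239
finger_force: 115.7
```

```bash
python3 -m handwheel '[{"dx":0,"dy":0,"dz":0.2,"wx":0,"wy":0,"wz":0,"claw":0},{"dx":0,"dy":0,"dz":0,"wx":0,"wy":0,"wz":0,"claw":0}]'; python3 -m handwheel '[{"dx":0,"dy":0,"dz":0.15,"wx":0,"wy":0,"wz":0,"claw":0},{"dx":0,"dy":0,"dz":0,"wx":0,"wy":0,"wz":0,"claw":0}]'
```

```text
clock: 15.52
position: [0.4562, -0.3616, 0.0848]
tool_rot: [-3.141, 0.001, 2.447]
force: [-6.4, 2.3, 21.5]
grip_width: 0.0238
finger_force: 119.0
clock: 15.78
position: [0.4566, -0.3615, 0.0843]
tool_rot: [-3.141, 0.002, 2.447]
force: [-10.4, 5.4, 40.6]
grip_width: 0.0241
finger_force: 121.5
```

```bash
python3 -m handwheel '[{"dx":0,"dy":0,"dz":-0.2,"wx":0,"wy":0,"wz":0,"claw":0},{"dx":0,"dy":0,"dz":0,"wx":0,"wy":0,"wz":0,"claw":0}]'
```

```text
clock: 16.02
position: [0.4563, -0.3615, 0.085]
tool_rot: [3.141, 0.001, 2.447]
force: [-4.6, 3.4, 16.5]
grip_width: 0.024
finger_force: 117.5
```

```bash
python3 -m handwheel '[{"dx":0,"dy":0.5,"dz":0,"wx":0,"wy":0,"wz":0,"claw":0},{"dx":0,"dy":0.5,"dz":0,"wx":0,"wy":0,"wz":0,"claw":0}]'
```

```text
clock: 16.27
position: [0.4624, -0.3543, 0.0851]
tool_rot: [-3.141, 0.001, 2.447]
force: [-5.6, -0.3, 16.8]
grip_width: 0.0237
finger_force: 118.4
```

```bash
python3 -m handwheel '[{"dx":0,"dy":0.4,"dz":-0.03,"wx":0,"wy":0,"wz":0,"claw":0},{"dx":0,"dy":0.5,"dz":0,"wx":0,"wy":0,"wz":0,"claw":0},{"dx":0,"dy":0.5,"dz":0,"wx":0,"wy":0,"wz":0,"claw":0}]'
```

```text
clock: 16.65
position: [0.4715, -0.3433, 0.0852]
tool_rot: [-3.141, 0.001, 2.447]
force: [-6.1, -1.1, 16.6]
grip_width: 0.0236
finger_force: 117.8
```

```bash
python3 -m handwheel '[{"dx":0,"dy":0.4,"dz":0,"wx":0,"wy":0,"wz":0,"claw":0},{"dx":0,"dy":0.4,"dz":0,"wx":0,"wy":0,"wz":0,"claw":0}]'
```

```text
clock: 16.9
position: [0.4767, -0.3371, 0.0852]
tool_rot: [-3.142, 0.001, 2.447]
force: [-4.1, 0.9, 13.7]
grip_width: 0.024
finger_force: 117.6
```

```bash
python3 -m handwheel '[{"dx":0.04,"dy":0.4,"dz":0,"wx":0,"wy":0,"wz":0,"claw":0},{"dx":0.04,"dy":0.4,"dz":0,"wx":0,"wy":0,"wz":0,"claw":0}]'
```

```text
clock: 17.15
position: [0.4815, -0.3309, 0.0852]
tool_rot: [3.142, 0.002, 2.447]
force: [-0.2, -2.4, 10.0]
grip_width: 0.0244
finger_force: 117.2
```

```bash
python3 -m handwheel '[{"dx":0,"dy":0.4,"dz":0.02,"wx":0,"wy":0,"wz":0,"claw":0},{"dx":0,"dy":0.5,"dz":0,"wx":0,"wy":0,"wz":0,"claw":0},{"dx":0,"dy":0.4,"dz":0,"wx":0,"wy":0,"wz":0,"claw":0}]'
```

```text
clock: 17.52
position: [0.4898, -0.321, 0.0852]
tool_rot: [-3.141, 0.002, 2.447]
force: [-3.0, -4.0, 13.1]
grip_width: 0.0237
finger_force: 117.6
```

```bash
python3 -m handwheel '[{"dx":0,"dy":0.4,"dz":0,"wx":0,"wy":0,"wz":0,"claw":0},{"dx":0,"dy":0.4,"dz":0,"wx":0,"wy":0,"wz":0,"claw":0},{"dx":0,"dy":0.4,"dz":0,"wx":0,"wy":0,"wz":0,"claw":0}]'
```

```text
clock: 17.9
position: [0.4975, -0.3118, 0.0852]
tool_rot: [-3.141, 0.002, 2.447]
force: [-1.7, -2.1, 13.4]
grip_width: 0.0241
finger_force: 117.6
```

```bash
python3 -m handwheel '[{"dx":0,"dy":0.4,"dz":0,"wx":0,"wy":0,"wz":0,"claw":0},{"dx":0,"dy":0.4,"dz":0,"wx":0,"wy":0,"wz":0,"claw":0},{"dx":0,"dy":0.4,"dz":0,"wx":0,"wy":0,"wz":0,"claw":0}]'
```

```text
clock: 18.27
position: [0.5054, -0.3023, 0.0852]
tool_rot: [3.141, 0.002, 2.447]
force: [-0.4, -0.7, 13.1]
grip_width: 0.0238
finger_force: 117.5
```

```bash
python3 -m handwheel '[{"dx":0,"dy":0.4,"dz":0.01,"wx":0,"wy":0,"wz":0,"claw":0},{"dx":0,"dy":0.4,"dz":0,"wx":0,"wy":0,"wz":0,"claw":0},{"dx":0,"dy":0.4,"dz":0,"wx":0,"wy":0,"wz":0,"claw":0},{"dx":0,"dy":0.4,"dz":0,"wx":0,"wy":0,"wz":0,"claw":0}]'
```

```text
clock: 18.77
position: [0.5155, -0.2901, 0.0852]
tool_rot: [3.141, 0.002, 2.447]
force: [-2.2, -1.4, 13.1]
grip_width: 0.0241
finger_force: 117.8
```

```bash
python3 -m handwheel '[{"dx":0,"dy":0.4,"dz":0,"wx":0,"wy":0,"wz":0,"claw":0},{"dx":0,"dy":0.4,"dz":0,"wx":0,"wy":0,"wz":0,"claw":0},{"dx":0,"dy":0.3,"dz":0,"wx":0,"wy":0,"wz":0,"claw":0},{"dx":0,"dy":0,"dz":0,"wx":0,"wy":0,"wz":0,"claw":0}]'
```

```text
clock: 19.27
position: [0.5231, -0.281, 0.0851]
tool_rot: [3.14, 0.003, 2.448]
force: [1.2, 0.0, 11.2]
grip_width: 0.0239
finger_force: 117.1
```

```bash
python3 -m handwheel '[{"dx":0,"dy":-0.5,"dz":0.03,"wx":0,"wy":0,"wz":0,"claw":0},{"dx":0,"dy":-0.6,"dz":0,"wx":0,"wy":0,"wz":0,"claw":0},{"dx":0,"dy":-0.6,"dz":0,"wx":0,"wy":0,"wz":0,"claw":0},{"dx":0,"dy":-0.6,"dz":0,"wx":0,"wy":0,"wz":0,"claw":0},{"dx":0,"dy":-0.6,"dz":0,"wx":0,"wy":0,"wz":0,"claw":0},{"dx":0,"dy":-0.6,"dz":0,"wx":0,"wy":0,"wz":0,"claw":0}]'
```

```text
clock: 20.02
position: [0.5007, -0.3081, 0.0851]
tool_rot: [3.14, 0.003, 2.448]
force: [0.5, 1.9, 16.4]
grip_width: 0.024
finger_force: 117.9
```

```bash
python3 -m handwheel '[{"dx":0,"dy":-0.6,"dz":0,"wx":0,"wy":0,"wz":0,"claw":0},{"dx":0,"dy":-0.6,"dz":0,"wx":0,"wy":0,"wz":0,"claw":0},{"dx":0,"dy":-0.6,"dz":0,"wx":0,"wy":0,"wz":0,"claw":0},{"dx":0,"dy":-0.6,"dz":0,"wx":0,"wy":0,"wz":0,"claw":0},{"dx":0,"dy":-0.6,"dz":0,"wx":0,"wy":0,"wz":0,"claw":0},{"dx":0,"dy":-0.6,"dz":0,"wx":0,"wy":0,"wz":0,"claw":0}]'
```

```text
clock: 20.78
position: [0.4776, -0.3358, 0.0851]
tool_rot: [3.14, 0.003, 2.448]
force: [-0.3, 1.7, 17.6]
grip_width: 0.0236
finger_force: 118.0
```

```bash
python3 -m handwheel '[{"dx":0,"dy":-0.6,"dz":0,"wx":0,"wy":0,"wz":0,"claw":0},{"dx":0,"dy":-0.6,"dz":0,"wx":0,"wy":0,"wz":0,"claw":0},{"dx":0,"dy":-0.6,"dz":0,"wx":0,"wy":0,"wz":0,"claw":0},{"dx":0,"dy":-0.6,"dz":0,"wx":0,"wy":0,"wz":0,"claw":0},{"dx":0,"dy":-0.6,"dz":0,"wx":0,"wy":0,"wz":0,"claw":0},{"dx":0,"dy":-0.5,"dz":0,"wx":0,"wy":0,"wz":0,"claw":0},{"dx":0,"dy":0,"dz":0,"wx":0,"wy":0,"wz":0,"claw":0}]'
python3 -c "
from h import *
s=monitor.observe(); print(np.round(s['qpos'],3))"
```

```text
clock: 21.65
position: [0.4545, -0.3635, 0.0849]
tool_rot: [-3.142, 0.003, 2.447]
force: [-2.4, -1.2, 15.0]
grip_width: 0.0241
finger_force: 117.8
[ 1.209  0.846 -0.972  1.797  0.845  0.975  0.752]
```

```bash
python3 -m handwheel '[{"dx":0,"dy":0,"dz":-3,"wx":0,"wy":0,"wz":0,"claw":0},{"dx":0,"dy":0,"dz":-4,"wx":0,"wy":0,"wz":0,"claw":0},{"dx":2.77,"dy":4.55,"dz":0,"wx":0,"wy":0,"wz":0,"claw":0},{"dx":2.77,"dy":4.55,"dz":0,"wx":0,"wy":0,"wz":0,"claw":0},{"dx":2.77,"dy":4.55,"dz":0,"wx":0,"wy":0,"wz":0,"claw":0},{"dx":2.77,"dy":4.55,"dz":0,"wx":0,"wy":0,"wz":0,"claw":0},{"dx":2.77,"dy":4.55,"dz":0,"wx":0,"wy":0,"wz":0,"claw":0},{"dx":0,"dy":0,"dz":0,"wx":0,"wy":0,"wz":0,"claw":0}]'
python3 -m handwheel '[{"dx":0,"dy":0,"dz":5,"wx":0,"wy":0,"wz":0,"claw":0},{"dx":0,"dy":0,"dz":4,"wx":0,"wy":0,"wz":0,"claw":0},{"dx":0,"dy":0,"dz":0.7,"wx":0,"wy":0,"wz":0,"claw":0},{"dx":0,"dy":0,"dz":0.3,"wx":0,"wy":0,"wz":0,"claw":0},{"dx":0,"dy":0,"dz":0.1,"wx":0,"wy":0,"wz":0,"claw":0},{"dx":0,"dy":0,"dz":0,"wx":0,"wy":0,"wz":0,"claw":0}]'
```

```text
clock: 22.65
position: [0.4935, -0.0949, 0.1542]
tool_rot: [3.14, 0.0, 2.454]
force: [0.4, -0.6, -5.7]
grip_width: 0.0238
finger_force: 115.4
clock: 23.4
position: [0.4934, -0.0995, 0.0536]
tool_rot: [3.141, 0.001, 2.447]
force: [0.9, -0.7, -6.7]
grip_width: 0.0243
finger_force: 115.4
```

```bash
python3 -m handwheel '[{"dx":0,"dy":0,"dz":0.2,"wx":0,"wy":0,"wz":0,"claw":0},{"dx":0,"dy":0,"dz":0.12,"wx":0,"wy":0,"wz":0,"claw":0},{"dx":0,"dy":0,"dz":0,"wx":0,"wy":0,"wz":0,"claw":0}]'
```

```text
clock: 23.78
position: [0.4933, -0.0991, 0.05]
tool_rot: [3.141, 0.001, 2.447]
force: [-1.5, 0.7, 3.5]
grip_width: 0.024
finger_force: 117.0
```

```bash
python3 -m handwheel '[{"dx":0,"dy":0,"dz":0,"wx":0,"wy":0,"wz":0,"claw":100},{"dx":0,"dy":0,"dz":0,"wx":0,"wy":0,"wz":0,"claw":100},{"dx":0,"dy":0,"dz":0,"wx":0,"wy":0,"wz":0,"claw":100},{"dx":0,"dy":0,"dz":-2,"wx":0,"wy":0,"wz":0,"claw":100},{"dx":0,"dy":0,"dz":-6,"wx":0,"wy":0,"wz":0,"claw":100},{"dx":0,"dy":0,"dz":-6,"wx":0,"wy":0,"wz":0,"claw":100},{"dx":0,"dy":0,"dz":-5,"wx":0,"wy":0,"wz":0,"claw":100},{"dx":0,"dy":0,"dz":0,"wx":0,"wy":0,"wz":0,"claw":0}]'
python3 - <<'E'
from fit import *
from scipy.optimize import minimize_scalar
S=np.load('s2.npy',allow_pickle=True).item();D=np.load('d2.npy',allow_pickle=True).item()
p=[.4912,-.3258,-2.266]
def tip(t,r=.113): return place(np.array([[0,.052-r*np.cos(t),.0395+r*np.sin(t)]]),p)
for t in np.arange(1.6,3.0,.1): print(round(t,1),proj(S,tip(t)).round(),proj(D,tip(t)).round(), tip(t).round(3))
print(proj(S,tip(2,0)),proj(D,tip(2,0)))
for c in('side','scene','wrist'):
    g=cam(c);np.save(c[0]+'10.npy',dict(g),allow_pickle=True)
    for n in('bar','roller'):
        for m in optics.masks_of(n,c)[:2]: print(c,n,m['p'],m['rect'])
E
```

```text
clock: 24.78
position: [0.4942, -0.0993, 0.2425]
tool_rot: [3.14, 0.005, 2.447]
force: [-0.1, -0.3, -0.8]
grip_width: 0.0699
finger_force: 0.0
1.6 [[339. 181.]] [[361. 253.]] [[ 0.534 -0.361  0.152]]
1.7 [[339. 178.]] [[365. 255.]] [[ 0.542 -0.368  0.152]]
1.8 [[339. 176.]] [[370. 258.]] [[ 0.551 -0.376  0.15 ]]
1.9 [[338. 174.]] [[374. 261.]] [[ 0.559 -0.383  0.146]]
2.0 [[338. 173.]] [[379. 265.]] [[ 0.567 -0.389  0.142]]
2.1 [[338. 172.]] [[383. 268.]] [[ 0.575 -0.396  0.137]]
2.2 [[338. 172.]] [[386. 272.]] [[ 0.582 -0.402  0.131]]
2.3 [[337. 172.]] [[390. 276.]] [[ 0.589 -0.407  0.124]]
2.4 [[337. 172.]] [[393. 280.]] [[ 0.595 -0.412  0.116]]
2.5 [[337. 173.]] [[395. 285.]] [[ 0.601 -0.417  0.107]]
2.6 [[337. 174.]] [[397. 289.]] [[ 0.605 -0.421  0.098]]
2.7 [[337. 175.]] [[399. 293.]] [[ 0.61  -0.425  0.088]]
2.8 [[336. 177.]] [[400. 298.]] [[ 0.613 -0.427  0.077]]
2.9 [[336. 179.]] [[401. 302.]] [[ 0.615 -0.429  0.067]]
[[338.42780708 211.26499485]] [[356.01673576 289.53520841]]
side bar 0.67 [311.4, 284.0, 26.1, 14.2]
side bar 0.55 [354.9, 279.0, 37.2, 13.2]
side roller 0.76 [286.7, 200.2, 54.5, 62.5]
scene bar 0.54 [373.7, 190.8, 38.0, 20.8]
scene bar 0.46 [331.9, 170.5, 10.0, 42.9]
scene roller 0.62 [269.8, 250.0, 60.6, 42.9]
wrist bar 0.64 [131.1, 311.0, 15.6, 53.0]
wrist bar 0.48 [145.2, 406.8, 21.1, 24.3]
wrist roller 0.59 [165.4, 152.5, 172.8, 115.2]
```

```bash
python3 -m handwheel '[{"dx":-3.41,"dy":-4.1,"dz":0,"wx":0,"wy":0,"wz":0,"claw":0},{"dx":-3.41,"dy":-4.1,"dz":0,"wx":0,"wy":0,"wz":0,"claw":0},{"dx":-3.41,"dy":-4.1,"dz":0,"wx":0,"wy":0,"wz":0,"claw":0},{"dx":-4.88,"dy":-1.32,"dz":0,"wx":0,"wy":0,"wz":0,"claw":0},{"dx":-4.88,"dy":-1.32,"dz":0,"wx":0,"wy":0,"wz":0,"claw":0},{"dx":-4.88,"dy":-1.32,"dz":0,"wx":0,"wy":0,"wz":0,"claw":0},{"dx":-4.88,"dy":-1.32,"dz":0,"wx":0,"wy":0,"wz":0,"claw":0},{"dx":0,"dy":0,"dz":0,"wx":0,"wy":0,"wz":0,"claw":0}]'
python3 - <<'E'
from fit import *
s=monitor.observe();p=[.4912,-.3258,-2.266];d=np.array(s['position'][:2])-p[:2];c,sn=np.cos(p[2]),np.sin(p[2]);print('xh,yh',c*d[0]+sn*d[1],-sn*d[0]+c*d[1],np.round(s['qpos'],3),s['tool_rot'])
W=cam('wrist');np.save('w11.npy',dict(W),allow_pickle=True)
for n in('bar','vial_rack'):
    for m in optics.masks_of(n,'wrist')[:2]: print(n,m['p'],m['rect'])
for t in(2.2,2.3,2.4): print(proj(W,place(np.array([[0,.052-.113*np.cos(t),.0395+.113*np.sin(t)],[0,.052,.0395]]),p)).round())
E
```

```text
clock: 26.22
position: [0.6098, -0.4267, 0.2375]
tool_rot: [3.141, -0.001, 2.445]
force: [0.2, 1.4, -0.6]
grip_width: 0.0001
finger_force: 0.0
xh,yh 0.0015328812090996263 0.15566573383285603 [ 1.008  0.893 -1.009  1.184  0.728  1.423  0.967] [ 3.14108740e+00 -1.39133517e-03  2.44459282e+00]
bar 0.57 [314.0, 90.1, 21.6, 117.6]
bar 0.26 [299.6, 0.0, 14.0, 78.1]
vial_rack 0.77 [277.9, 183.0, 85.4, 115.5]
[[322. 186.]
 [321.  93.]]
[[322. 198.]
 [321.  93.]]
[[322. 207.]
 [321.  93.]]
```

```bash
python3 -m handwheel '[{"dx":-0.2,"dy":0,"dz":5,"wx":0,"wy":0,"wz":0,"claw":0},{"dx":0,"dy":0.15,"dz":5,"wx":0,"wy":0,"wz":0,"claw":0},{"dx":0,"dy":0,"dz":4,"wx":0,"wy":0,"wz":0,"claw":0},{"dx":0,"dy":0,"dz":0,"wx":0,"wy":0,"wz":0,"claw":0},{"dx":1.5,"dy":0,"dz":0,"wx":0,"wy":0,"wz":0,"claw":0},{"dx":1.5,"dy":0,"dz":0,"wx":0,"wy":0,"wz":0,"claw":0},{"dx":1.5,"dy":0,"dz":0,"wx":0,"wy":0,"wz":0,"claw":0}]'
python3 - <<'E'
from fit import *
p=[.4912,-.3258,-2.266];W=cam('wrist');D=cam('side')
for c in('wrist','side'):
    for m in optics.masks_of('bar',c)[:2]: print(c,m['p'],m['rect'])
for t in(1.6,1.8,2.0,2.2,2.4): print(t,proj(W,place(np.array([[0,.052-.113*np.cos(t),.0395+.113*np.sin(t)],[0,.052,.0395]]),p)).round().tolist(),proj(D,place(np.array([[0,.052-.113*np.cos(t),.0395+.113*np.sin(t)],[0,.052,.0395]]),p)).round().tolist())
E
```

```text
clock: 27.25
position: [0.5775, -0.3959, 0.1026]
tool_rot: [3.141, 0.003, 2.447]
force: [2.9, -2.0, 5.5]
grip_width: -0.0002
finger_force: 0.1
wrist 0.62 [296.8, 150.9, 50.0, 187.4]
side 0.53 [197.5, 298.4, 42.0, 22.1]
side 0.28 [288.7, 203.0, 55.4, 56.9]
1.6 [[317.0, 195.0], [318.0, 155.0]] [[361.0, 253.0], [356.0, 290.0]]
1.8 [[317.0, 276.0], [318.0, 155.0]] [[370.0, 258.0], [356.0, 290.0]]
2.0 [[317.0, 332.0], [318.0, 155.0]] [[379.0, 265.0], [356.0, 290.0]]
2.2 [[317.0, 366.0], [318.0, 155.0]] [[386.0, 272.0], [356.0, 290.0]]
2.4 [[318.0, 380.0], [318.0, 155.0]] [[393.0, 280.0], [356.0, 290.0]]
```

```bash
python3 -m handwheel '[{"dx":0,"dy":0,"dz":0,"wx":0,"wy":0,"wz":0,"claw":0}]'; python3 -m handwheel '[{"dx":1.5,"dy":0,"dz":0,"wx":0,"wy":0,"wz":0,"claw":0},{"dx":0,"dy":0,"dz":0,"wx":0,"wy":0,"wz":0,"claw":0}]'
```

```text
clock: 27.58
position: [0.5774, -0.3964, 0.1002]
tool_rot: [3.142, 0.001, 2.447]
force: [-0.1, -0.1, -1.1]
grip_width: -0.0
finger_force: 0.0
clock: 27.82
position: [0.5653, -0.3863, 0.0997]
tool_rot: [-3.141, -0.0, 2.448]
force: [0.1, 0.1, -0.3]
grip_width: -0.0004
finger_force: 0.0
```

```bash
python3 -m handwheel '[{"dx":1.5,"dy":0,"dz":0,"wx":0,"wy":0,"wz":0,"claw":0},{"dx":1.5,"dy":0,"dz":0,"wx":0,"wy":0,"wz":0,"claw":0},{"dx":1.5,"dy":0,"dz":0,"wx":0,"wy":0,"wz":0,"claw":0},{"dx":1.5,"dy":0,"dz":0,"wx":0,"wy":0,"wz":0,"claw":0},{"dx":1.5,"dy":0,"dz":0,"wx":0,"wy":0,"wz":0,"claw":0},{"dx":0,"dy":0,"dz":0,"wx":0,"wy":0,"wz":0,"claw":0}]'
cat > bar.py <<'E'
from fit import *
p=[.4912,-.3258,-2.266]
s=monitor.observe();d=np.array(s['position'][:2])-p[:2];c,sn=np.cos(p[2]),np.sin(p[2]);print('xh,yh',c*d[0]+sn*d[1],-sn*d[0]+c*d[1],s['position'][2],s['force'])
G={c:cam(c) for c in('wrist','side','scene')}
np.save('g.npy',G,allow_pickle=True)
for c in G:
    for m in optics.masks_of('bar',c)[:3]: print(c,round(m['p'],2),m['rect'])
for t in(0,.1,.3,.5,.7,.9,1.2,1.5,1.8,2.1,2.4):
    q=place(np.array([[0,.052-.113*np.cos(t),.0395+.113*np.sin(t)]]),p); print(t,*[proj(G[c],q).round()[0].tolist() for c in G])
E
python3 bar.py
```

```text
clock: 28.58
position: [0.5079, -0.3386, 0.0997]
tool_rot: [-3.141, 0.0, 2.448]
force: [0.6, -0.0, 0.1]
grip_width: 0.0002
finger_force: 0.0
xh,yh -0.0008585785788530302 0.02107317452587662 0.0997233217414214 [ 0.63562971 -0.01264953  0.11867742]
wrist 0.72 [371.1, 154.4, 15.4, 137.2]
wrist 0.63 [297.8, 234.6, 55.0, 60.0]
side 0.72 [195.4, 296.0, 45.2, 23.9]
side 0.46 [339.3, 257.9, 24.7, 34.7]
side 0.26 [289.5, 204.6, 46.3, 53.1]
0 [319.0, 110.0] [315.0, 270.0] [341.0, 241.0]
0.1 [319.0, 110.0] [315.0, 267.0] [341.0, 238.0]
0.3 [319.0, 117.0] [317.0, 260.0] [341.0, 231.0]
0.5 [319.0, 139.0] [320.0, 255.0] [341.0, 223.0]
0.7 [319.0, 179.0] [325.0, 251.0] [341.0, 215.0]
0.9 [319.0, 236.0] [331.0, 249.0] [341.0, 206.0]
1.2 [319.0, 348.0] [343.0, 248.0] [340.0, 194.0]
1.5 [319.0, 459.0] [356.0, 251.0] [339.0, 184.0]
1.8 [319.0, 534.0] [370.0, 258.0] [339.0, 176.0]
2.1 [319.0, 561.0] [383.0, 268.0] [338.0, 172.0]
2.4 [319.0, 552.0] [393.0, 280.0] [337.0, 172.0]
```

```bash
python3 -m handwheel '[{"dx":1.45,"dy":-0.05,"dz":1,"wx":0,"wy":0,"wz":0,"claw":0},{"dx":1.45,"dy":-0.05,"dz":1,"wx":0,"wy":0,"wz":0,"claw":0},{"dx":1.45,"dy":0,"dz":1,"wx":0,"wy":0,"wz":0,"claw":0},{"dx":1.35,"dy":0,"dz":1,"wx":0,"wy":0,"wz":0,"claw":0},{"dx":0,"dy":0,"dz":0,"wx":0,"wy":0,"wz":0,"claw":0}]'; python3 bar.py
```

```text
clock: 29.5
position: [0.4629, -0.3025, 0.0592]
tool_rot: [-3.141, -0.001, 2.448]
force: [1.0, -0.4, 0.5]
grip_width: 0.0001
finger_force: 0.0
xh,yh 0.00020338963989506575 -0.03664839916099693 0.05918100710224282 [ 0.9861054  -0.35143163  0.5078423 ]
wrist 0.9 [304.4, 260.0, 40.1, 166.1]
wrist 0.67 [199.2, 263.2, 248.3, 150.3]
side 0.54 [315.9, 266.8, 44.3, 23.0]
side 0.52 [197.3, 297.3, 42.8, 22.2]
0 [321.0, 241.0] [315.0, 270.0] [341.0, 241.0]
0.1 [322.0, 249.0] [315.0, 267.0] [341.0, 238.0]
0.3 [322.0, 279.0] [317.0, 260.0] [341.0, 231.0]
0.5 [322.0, 328.0] [320.0, 255.0] [341.0, 223.0]
0.7 [323.0, 402.0] [325.0, 251.0] [341.0, 215.0]
0.9 [323.0, 498.0] [331.0, 249.0] [341.0, 206.0]
1.2 [324.0, 663.0] [343.0, 248.0] [340.0, 194.0]
1.5 [323.0, 796.0] [356.0, 251.0] [339.0, 184.0]
1.8 [323.0, 848.0] [370.0, 258.0] [339.0, 176.0]
2.1 [322.0, 828.0] [383.0, 268.0] [338.0, 172.0]
2.4 [321.0, 768.0] [393.0, 280.0] [337.0, 172.0]
```

```bash
python3 -m handwheel '[{"dx":0,"dy":0,"dz":0.5,"wx":0,"wy":0,"wz":0,"claw":0},{"dx":0,"dy":0,"dz":0.2,"wx":0,"wy":0,"wz":0,"claw":0},{"dx":0,"dy":0,"dz":0.1,"wx":0,"wy":0,"wz":0,"claw":0},{"dx":0,"dy":0,"dz":0,"wx":0,"wy":0,"wz":0,"claw":0}]'
```

```text
clock: 30.3
position: [0.4633, -0.3027, 0.0515]
tool_rot: [-3.141, -0.0, 2.447]
force: [-0.9, 1.2, 4.0]
grip_width: -0.0
finger_force: 1.5
```

```bash
python3 -m handwheel '[{"dx":0,"dy":0,"dz":0.1,"wx":0,"wy":0,"wz":0,"claw":0},{"dx":0,"dy":0,"dz":0,"wx":0,"wy":0,"wz":0,"claw":0}]'
```

```text
clock: 30.55
position: [0.4632, -0.3026, 0.0505]
tool_rot: [-3.141, -0.0, 2.447]
force: [-1.6, 0.5, 3.2]
grip_width: -0.0002
finger_force: 1.9
```

```bash
python3 -m handwheel '[{"dx":0,"dy":0,"dz":0.1,"wx":0,"wy":0,"wz":0,"claw":0},{"dx":0,"dy":0,"dz":0,"wx":0,"wy":0,"wz":0,"claw":0}]'
```

```text
clock: 30.8
position: [0.4632, -0.3026, 0.0495]
tool_rot: [-3.141, -0.0, 2.447]
force: [-2.4, 0.9, 4.8]
grip_width: 0.0
finger_force: 1.9
```

```bash
python3 -m handwheel '[{"dx":0,"dy":0,"dz":0.1,"wx":0,"wy":0,"wz":0,"claw":0},{"dx":0,"dy":0,"dz":0.1,"wx":0,"wy":0,"wz":0,"claw":0},{"dx":0,"dy":0,"dz":0,"wx":0,"wy":0,"wz":0,"claw":0}]'
```

```text
clock: 31.18
position: [0.4634, -0.3027, 0.0474]
tool_rot: [3.141, 0.0, 2.447]
force: [0.5, 1.4, -0.5]
grip_width: 0.0001
finger_force: 0.1
```

```bash
python3 -m handwheel '[{"dx":0,"dy":0,"dz":0.1,"wx":0,"wy":0,"wz":0,"claw":0},{"dx":0,"dy":0,"dz":0.1,"wx":0,"wy":0,"wz":0,"claw":0},{"dx":0,"dy":0,"dz":0,"wx":0,"wy":0,"wz":0,"claw":0}]'
```

```text
clock: 31.55
position: [0.4634, -0.3027, 0.0454]
tool_rot: [3.142, 0.0, 2.447]
force: [1.2, 0.5, -0.5]
grip_width: 0.0001
finger_force: 0.0
```

```bash
python3 -m handwheel '[{"dx":0,"dy":0,"dz":0.1,"wx":0,"wy":0,"wz":0,"claw":0},{"dx":0,"dy":0,"dz":0.1,"wx":0,"wy":0,"wz":0,"claw":0},{"dx":0,"dy":0,"dz":0,"wx":0,"wy":0,"wz":0,"claw":0}]'
```

```text
clock: 31.92
position: [0.4633, -0.3027, 0.0434]
tool_rot: [3.142, -0.0, 2.447]
force: [-0.3, 0.0, 0.8]
grip_width: -0.0
finger_force: 0.0
```

```bash
python3 -m handwheel '[{"dx":0,"dy":0,"dz":0.15,"wx":0,"wy":0,"wz":0,"claw":0},{"dx":0,"dy":0,"dz":0,"wx":0,"wy":0,"wz":0,"claw":0}]'
```

```text
clock: 32.17
position: [0.4635, -0.3027, 0.0427]
tool_rot: [-3.141, 0.0, 2.447]
force: [-4.5, 2.0, 16.2]
grip_width: -0.0
finger_force: 8.0
```

```bash
python3 -m handwheel '[{"dx":0,"dy":0,"dz":-1,"wx":0,"wy":0,"wz":0,"claw":0},{"dx":0,"dy":0,"dz":-5,"wx":0,"wy":0,"wz":0,"claw":0},{"dx":0,"dy":0,"dz":-6,"wx":0,"wy":0,"wz":0,"claw":0},{"dx":0,"dy":0,"dz":-6,"wx":0,"wy":0,"wz":0,"claw":0},{"dx":3,"dy":0,"dz":-4,"wx":0,"wy":0,"wz":0,"claw":0},{"dx":0,"dy":0,"dz":0,"wx":0,"wy":0,"wz":0,"claw":0}]'; python3 bar.py | grep -v '^[12]'
python3 - <<'E'
from fit import *
G=np.load('g.npy',allow_pickle=True).item(); p=[.4912,-.3258,-2.266]
g=G['wrist']
f=g['frame'].copy()
for M in(np.array([[x,.052-.113*np.cos(t),.0395+.113*np.sin(t)+.002] for t in(0,.09) for x in(-.007,.007)]),): print(proj(g,place(M,p)).round(1))
r=proj(g,place(np.array([[0,0,.04]]),p))[0].astype(int); print(r)
crop=f[max(r[1]-130,0):r[1]+130,max(r[0]-170,0):r[0]+170]; cv2.imwrite('pics/final.png',cv2.resize(crop,None,fx=2,fy=2))
# roller upright check
for c in('scene','side'):
    print(c,[(round(m['p'],2),m['rect']) for m in optics.masks_of('roller',c)[:1]])
E
```

```text
clock: 32.92
position: [0.4403, -0.283, 0.2648]
tool_rot: [-3.14, 0.004, 2.448]
force: [0.1, -0.1, -0.2]
grip_width: -0.0005
finger_force: 0.0
xh,yh -0.0002719419887965979 -0.06651882922058781 0.2648496159202744 [ 0.14341125 -0.14656599 -0.16624718]
wrist 0.88 [317.6, 219.9, 14.1, 71.9]
wrist 0.88 [56.5, 29.7, 48.8, 138.7]
side 0.57 [314.7, 271.6, 46.6, 19.8]
side 0.55 [197.6, 298.2, 44.7, 24.0]
scene 0.71 [334.7, 209.6, 9.8, 28.5]
scene 0.71 [315.9, 216.5, 45.9, 24.0]
scene 0.54 [420.9, 247.2, 3.7, 11.3]
0 [320.0, 212.0] [315.0, 270.0] [341.0, 241.0]
0.1 [320.0, 215.0] [315.0, 267.0] [341.0, 238.0]
0.3 [320.0, 225.0] [317.0, 260.0] [341.0, 231.0]
0.5 [320.0, 241.0] [320.0, 255.0] [341.0, 223.0]
0.7 [320.0, 262.0] [325.0, 251.0] [341.0, 215.0]
0.9 [320.0, 287.0] [331.0, 249.0] [341.0, 206.0]
[[326.7 212.6]
 [312.5 212.6]
 [326.9 215.2]
 [312.4 215.2]]
[319 269]
scene [(0.57, [269.0, 251.3, 62.3, 41.3])]
side [(0.58, [288.4, 203.8, 54.5, 59.3])]
```

View pics/final.png

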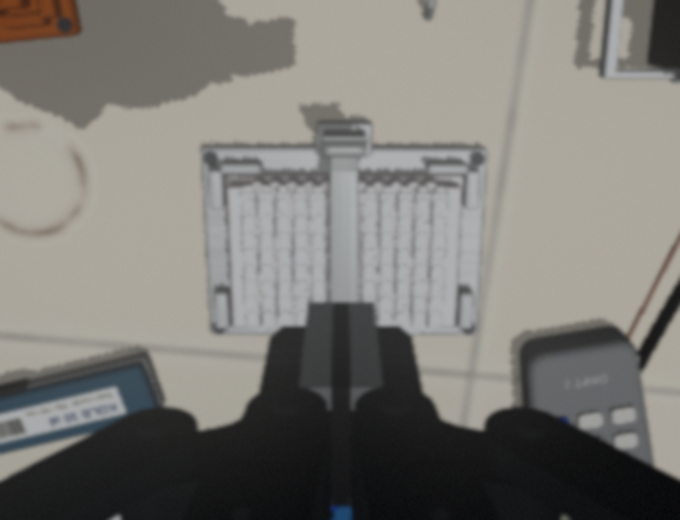

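The last picture shows the bar lying across the plate with its end under the catch nose at crop (343,140). The strips look evenly home, and the roller stands clear at the upper right.

```bash
python3 -c "
from workcell import job_done
print(job_done())"
```

```text
the job is handed in; nothing more can be done
None
```

The job is handed in at about 33 s on the robot's clock: the roller was drawn out, stood and regrasped, rolled over all twelve strips in two passes at about 15–23 N (one brief 46 N touchdown peak, under the 100 N limit), and now stands clear of the plate with the bar snapped under its catch; the strips being home was judged only from a constant roller height.

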